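Square up the plate scanner's corner and send its carriage in

TASK

The yellow fence on the scanner's carriage has swung out of square. Take the steel square by its black handle, push its outer corner fully home into the corner between the blue and the yellow fence so that it presses against both without a gap, keep it pressed there for a second, and lay it (do not drop it) flat back in its white tray and let go. Then slide the carriage by its orange tab under the scanner's head as far as it goes, with the yellow fence still square, leaving everything else on the bench where it is.

Things in the scene. Friction and masses are not known exactly. Their poses are not given: they have to be found in the camera images.
- square: loose steel L square, 12 mm thick, arms 80 x 18 mm, 0.25 to 0.5 kg, flat in the white tray. Black upright handle: 24 (x) x 16 (y) mm, 12 to 48 mm above the underside. Origin: handle axis, at the underside. Outer corner (heel) at (-30, 30) mm; outer faces: y = 30 mm (x from -30 to 50) and x = -30 mm (y from 30 to -50). z up. Starts turned up to 0.9 rad from the scanner
- square_heel (a point): the outer corner of the steel square, at its underside; axes as the square's
- square_tray: white shallow tray, fixed, 170 x 170 mm, floor 4 mm thick, rim 14 mm high; to the left or right of the scanner (the blue tray is on the other side). Origin: centre of its underside
- scanner: cream scanner, fixed: base plate 360 (x) x 220 x 12 mm, origin centre of its underside, x = the way the carriage slides in. Head bridges it from x = 20 to 100 mm, underside 52 mm, top 104 mm above the bench, posts 174 mm apart. Carriage: aluminium deck 150 x 150 mm, top 26 mm above the bench, x = -170 to -20 mm at joint 0; fences pass under the head with 8 mm to spare
- carriage (a joint): how far the carriage is slid in, m: 0 as it starts (against its near stop, so pressing it to -x does not move it), 0.13 fully in, at a hard stop. Sliding friction about 2 N
- corner (a point): on the carriage, where the inner faces of the two fences meet, at deck height (26 mm above the bench); axes as the scanner's, it travels with the carriage. The blue fence (fixed on the deck, 95 x 8 mm, 18 mm high) runs from it along +x, the yellow one along -y when square; the square's place is on the +x, -y side
- yellow_face (a point): on the yellow fence: its pivot end, in the corner, at deck height. The fence is 88 mm along its -y, 8 mm thick, 18 mm above the deck; inner face x = 0, looking to +x. Axes turn with the fence, parallel to the scanner's when square
- swing_fence (a joint): turn of the yellow fence about the vertical pivot in the corner, rad: 0 square; positive: its free end is swung in towards +x (starts at 0.1 to 0.25); it can go at most 0.02 past square. Stiff: stays where left, turns at about 0.25 N m (3 N at 80 mm)
- tab_top (a point): centre of the top of the orange tab at the carriage's near edge: 12 mm along x, 16 mm along y, standing from 26 to 66 mm above the bench; it travels with the carriage; axes as the scanner's
- glass_tray: blue shallow tray, fixed, as the white one, with glassware; not needed
- petri: closed clear plastic dish, 60 mm diameter, 14 mm high, bystander in the blue tray; origin at the centre of its underside
- vial: amber vial with red cap, 28 mm diameter, 55 mm high, bystander in the blue tray; origin at the centre of its underside
- beaker: empty glass beaker, 68 mm diameter, 90 mm high, bystander on the bench; origin at the centre of its underside
- bottle: clear bottle with blue cap, 76 mm diameter, 160 mm high, bystander; origin at the centre of its underside
- tip_box: clear box with green lid, 122 x 82 x 55 mm, bystander; origin at the centre of its underside
- driver: red-handled screwdriver, 200 mm long, 26 mm thick, lying on the bench along its x, bystander; origin under its middle
There are look-alikes about, which are no part of the job. What is meant by the square is not purple, and is the larger of those in its own colour.

How it is judged (in metres and radians):
On the way, in this order (a step that is already met when the one before it is completed fails the run):
1. the square is pressed into the corner, flush on both fences: heel within 4 mm of the corner, both fences within 0.03 rad of the square, at least 1 N on each, lying level on or just above the deck (contact force between square and carriage_c2 above 1 N and contact force between square and swing_fence_c0 above 1 N and angle between the x axis of square and the x axis of corner, either way round below 0.03 rad and angle between the x axis of square and the x axis of yellow_face, either way round below 0.03 rad and horizontal distance between square_heel and corner below 0.004 m and angle between square's own z axis and vertical below 0.06 rad and z of square_heel in the frame of corner below 0.012 m), for 0.5 s.
2. the square lies flat in its white tray, released (x of square in the frame of square_tray between -0.05 and 0.05 m and y of square in the frame of square_tray between -0.05 and 0.05 m and z of square in the frame of square_tray below 0.008 m and angle between square's own z axis and vertical below 0.06 rad and contact force between square and the fingers below 0.05 N and linear speed of square below 0.02 m/s), for 0.3 s.
3. the carriage is fully in under the head (value of joint carriage above 0.126 m), for 0.2 s.
At the end, for the whole second after the job is handed in: carriage slid in by more than 126 of 130 mm, yellow fence within 0.03 rad of square, steel square flat, released and at rest in the white tray (origin within 50 mm of its centre along each axis) (all of step 2 and value of joint carriage above 0.126 m and value of joint swing_fence between -0.03 and 0.03 rad); the robot touches nothing.
It fails at once if the square is dropped (moves faster than 0.6 m/s out of the fingers) (linear speed of square above 0.6 m/s and contact force between square and the fingers below 0.05 N).
It fails at once if a bystander is moved by more than 30 mm (distance of any of petri, vial, beaker, bottle, tip_box, driver from where it was at the start of the episode above 0.03 m).
It also fails if it takes over 72 s, if anything falls off the work surface, if the arm or the gripper's body presses on something with over 40 N, if the wrist force passes 120 N, or if a joint passes its speed limit or range.

ROBOT

A 7-joint arm with a two-finger parallel gripper is mounted at the origin on the work surface. World frame = base frame: x ahead of the robot, y to its left, z up, the work surface at z = 0. Lengths are in mm, angles in rad, forces in N, time in s.
With the tool pointing down it reaches from about 350 to 900 mm from the base axis. Payload 8.1 kg.
Tool frame: the origin (TCP) lies midway between the tips of the shut fingers; the grasp point (between the pads) lies 19 mm behind it; z points along the fingers, y is the line along which they close (so a half turn about z gives the same grasp; the last joint's range is limited). The gripper opens to 85 mm and grips with 20 to 120 N. Pads are 22 mm wide; open, the fingers measure 114 mm over their backs; the gripper's body (76 mm by 85 mm) begins 54 mm behind the grasp point. The pads swing forward as they close: fully open they stand 13 mm farther back than shut.
Start: joints at [-1.322, 0.434, 0.025, 1.573, -0.012, 1.134, -0.075], TCP at [215.395, 586.725, 231.323] pointing down, gripper open.
Joint ranges: [-2.62, 2.62], [-0.44, 2.09], [-1.27, 1.32], [0.08, 2.57], [-1.32, 4.46], [0.12, 2], [-2.74, 2.74]. Speed limits (rad/s): [2.22, 2.22, 3.01, 3.01, 3.14, 3.14, 3.14].

INTERFACE

Orientations are given as a rotation vector (axis times angle).
In Python, from station import bot gives the robot as it stands.
- The arm moves only by the tool step_arm, never from a script. Its argument "plan" is a list of rows, each a list of 5 numbers: the opening, from -1 (shut) to 1 (fully open), then the shift along the tool's x, y, z in normalised numbers (1 is 0.6 m), then the turn about the tool's z in parts of the range, where 1.0 means pi/2 rad. A call has 1 to 12 rows; each row is the pose to reach, as a shift and turn from the pose commanded when the call began, along the tool's axes at that moment; what a row does not reach only later rows make up. A row lasts 1/10 s, in which the tool goes at most 50 mm and 8.59 degrees, less where a joint would pass 70% of its speed; a pose out of reach is approached as far as the arm can. A shift or turn number past 1, either way, is cut back to 1. A call with a gripper value outside its range is refused whole. The fingers move at their own pace and stop on an object; "force" is the grip in N (left out, the last holds). Time passes only in rows, so rows that repeat a pose let the fingers close. It gives the time, the measured TCP pose, the force, the opening and the grip force at its end, in the units of the state.
- bot.observe(): the state, without advancing time (a new reading comes with each control period).
- bot.snapshot(name): name is "scene" or "top"; returns the picture (384x512x3 uint8, red, green, blue); there is no depth.
- bot.get_calibration(name): a dict with "camera_matrix" (3x3 intrinsics, pixels), "position" and "orientation" of the camera in the world. Camera axes: x right, y down, z forward; pixel columns grow to the right and rows downward; lengths in mm; the calibration is good to about 2 mm. A picture is of the moment at which its call begins. get_calibration takes no time and is no camera call.
- bot.hand_in(): hands the job in; it is judged then, once.
Trained networks look in the newest picture that a camera, given by its name, has taken for a name from the list of things; names that differ only in an ending like _2 or _b are one class to them, and where a whole thing is asked for, a point or a joint stands for the part that bears it (a point fixed in the world has none). Each returns a list of dicts, best first, with "p" (0 to 1); they miss things now and then, are a little off and sometimes report something else, mostly with a low value. They report only what shows in the picture. A call takes as long as a camera call. They do not tell look-alikes from the thing itself.
- bot.silhouettes(target, camera): "region" (384x512 bool, what is visible of it) and "bbox" ([centre column, centre row, width, height] in pixels, round what is visible of it).
The state is a dict: "time": time; "joint_pos": joint angles; "qvel": joint speeds; "effort": joint torques, N m; "tool_pos": TCP position; "tool_rot": TCP orientation; "contact_force": force on the tool from outside, world axes, zero at the start; "torque": the same for the moment, N m; "gripper_width": opening from 0.0 (shut) to 1.0 (fully open); "finger_force": force on a finger pad.
Only numpy, scipy, OpenCV 4.12 (cv2) and the standard library are available. Lean on these libraries where they do the work, as an engineer would, in place of code of your own. Each camera call takes 0.05 s, during which the arm holds its last target. There are 200 camera calls.

## Working session

There is one attempt and no reset: what is moved stays moved. The work goes in short steps, Python scripts to look and compute and a tool call to move; the robot and the scene stay as the last step left them, time stands still between calls to the robot, and variables do not carry over. Pictures are saved under pics/ and viewed, at most 10 in all, crops included, and the job is handed in when it is done.

Besides the shell and the picture viewer there is one more tool, called after "Request:" as name(argument=value, ...), one argument or row to a line, values as JSON. step_arm: Moves the arm, as the interface text tells. Its arguments: {"type":"object","properties":{"plan":{"type":"array"},"force":{"type":"number"}},"required":["plan"]}

```bash
ls; mkdir -p pics; python3 - <<'E'
from station import bot
import cv2,numpy as np
s=bot.observe();print(s)
for n in("scene","top"):
    print(n,bot.get_calibration(n)); im=bot.snapshot(n); cv2.imwrite(f"pics/{n}0.png",cv2.resize(im[:,:,::-1],(800,600),interpolation=cv2.INTER_CUBIC))
E
```

```text
pics
{'time': 0.0, 'joint_pos': array([-1.32161914,  0.4352222 ,  0.02499826,  1.57405203, -0.0116222 ,
        1.13399464, -0.07511113]), 'qvel': array([ 0.00028135,  0.00174393, -0.00118437,  0.00045191,  0.00076333,
        0.00217763,  0.00069392]), 'effort': array([ 4.12708459e-04, -6.70481372e+01,  1.02536581e+00, -3.16201186e+01,
        1.55653688e-02,  1.26148105e-02, -2.86810575e-05]), 'tool_pos': array([215.24712913, 586.25467434, 230.54416785]), 'tool_rot': array([-5.49875583e-01, -3.09295373e+00,  2.39455757e-03]), 'contact_force': array([-0.28929564, -0.31079834, -0.2269558 ]), 'torque': array([-0.01200169, -0.06005843,  0.01429302]), 'finger_force': 0.0, 'gripper_width': 0.9953636159084172}
scene {'camera_matrix': array([[366.35797152,   0.        , 252.54263472],
       [  0.        , 366.35797152, 185.47644523],
       [  0.        ,   0.        ,   1.        ]]), 'position': array([ 906.59008621, -705.81080201,  713.09742241]), 'orientation': array([-2.19867098, -0.53391811,  0.25648425])}
top {'camera_matrix': array([[425.81392264,   0.        , 251.47761034],
       [  0.        , 425.81392264, 184.56134336],
       [  0.        ,   0.        ,   1.        ]]), 'position': array([ 283.62677784,   37.00974376, 1328.92876023]), 'orientation': array([-2.01555066,  2.19973657, -0.23838657])}
```

View pics/scene0.png

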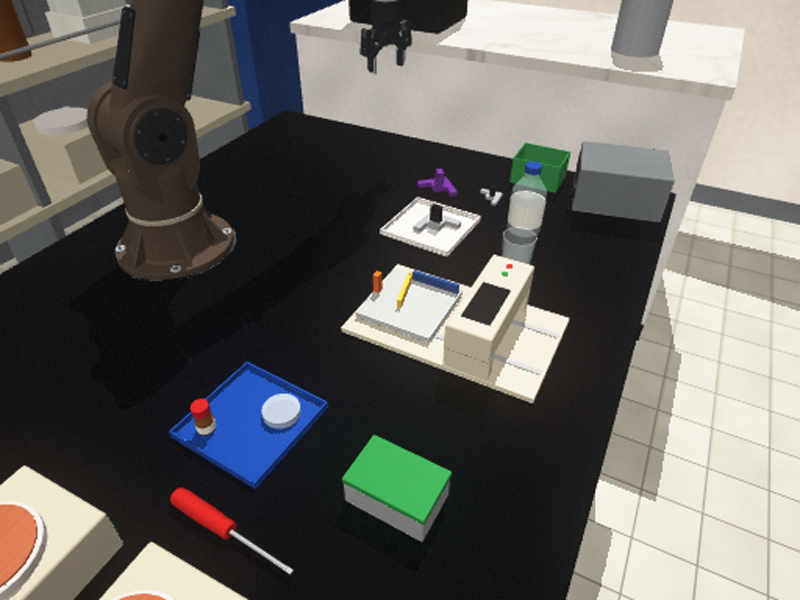

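View pics/top0.png

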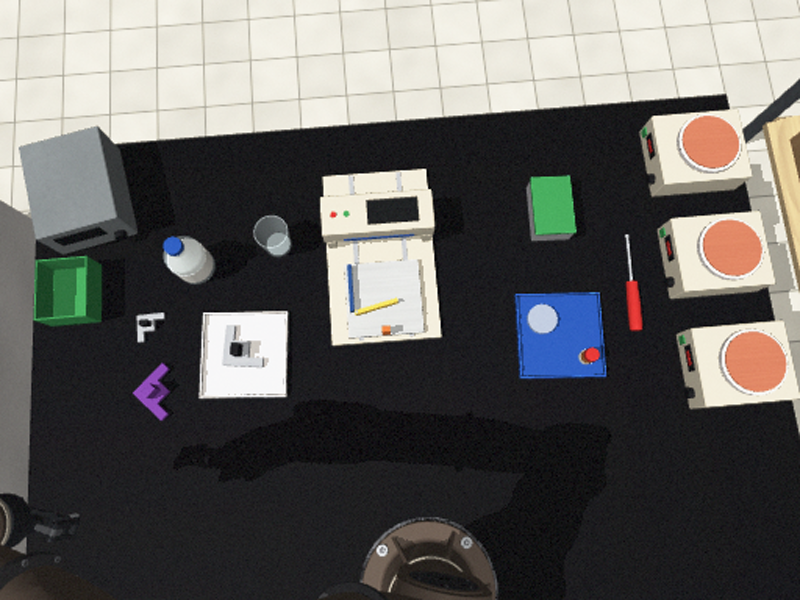

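```bash
cat > h.py <<'E'
from station import bot
import cv2,numpy as np
from scipy.spatial.transform import Rotation as R
from scipy.optimize import minimize
def cal(n):
    c=bot.get_calibration(n);return c["camera_matrix"],R.from_rotvec(c["orientation"]).as_matrix(),c["position"]
def proj(P,c):
    K,M,t=c;q=(np.atleast_2d(P)-t)@M@K.T;return q[:,:2]/q[:,2:]
def ray(uv,z,c):
    K,M,t=c;d=M@np.linalg.solve(K,[uv[0],uv[1],1]);return t+d*(z-t[2])/d[2]
def box(x0,x1,y0,y1,z0,z1):return np.array([[x,y,z] for x in(x0,x1) for y in(y0,y1) for z in(z0,z1)],float)
E
python3 - <<'E'
from h import *
out={}
for n in("scene","top"):
    im=bot.snapshot(n);out[n]=im
    for t in("square","square_tray","scanner","carriage","yellow_face","tab_top","corner"):
        for i,r in enumerate(bot.silhouettes(t,n)[:4]):
            print(n,t,i,round(r["p"],2),np.round(r["bbox"],1),r["region"].sum()); out[f"{n}_{t}_{i}"]=r["region"]
np.savez("m0.npz",**out)
def crop(n,x,y,w,h,s):
    im=out[n][:,:,::-1].copy()
    a=cv2.resize(im[y:y+h,x:x+w],None,fx=s,fy=s,interpolation=cv2.INTER_CUBIC);b=a.copy()
    for k,c in (("square",(0,0,255)),("scanner",(0,255,0)),("carriage",(255,0,0)),("yellow_face",(255,0,255)),("tab_top",(255,255,0)),("square_tray",(0,128,255))):
        if f"{n}_{k}_0" in out:
            m=cv2.resize(out[f"{n}_{k}_0"][y:y+h,x:x+w].astype(np.uint8),None,fx=s,fy=s,interpolation=cv2.INTER_NEAREST)
            cs,_=cv2.findContours(m,cv2.RETR_LIST,cv2.CHAIN_APPROX_NONE);cv2.drawContours(b,cs,-1,c,1)
    return b
a=crop("top",120,100,170,130,4);b=crop("scene",210,110,170,150,4)
cv2.imwrite("pics/c0.png",a);cv2.imwrite("pics/c1.png",b)
E
```

```text
scene square 0 0.79 [279.3 139.4  32.6  14.4] 298
scene square 1 0.69 [280.1 117.8  21.7  15.3] 184
scene square_tray 0 0.91 [275.5 146.5  68.4  38. ] 1138
scene scanner 0 0.97 [290.2 210.  145.2  95.4] 7861
scene carriage 0 0.72 [263.8 192.3  65.   46.5] 2005
scene carriage 1 0.25 [332.8 156.4  20.8  24.8] 406
scene yellow_face 0 0.5 [261.  186.3   5.3  25. ] 100
scene tab_top 0 0.91 [261.4 196.3  70.7  44. ] 2049
scene tab_top 1 0.72 [130.9 265.8  10.2  23.4] 255
scene corner 0 0.96 [261.2 194.9  68.   42.1] 2018
top square 0 0.96 [154.6 221.8  24.4  29. ] 412
top square 1 0.96 [ 98.4 250.9  24.3  39.8] 439
top square 2 0.65 [ 96.9 211.3  15.4  18.3] 184
top square_tray 0 0.88 [159.1 226.4  54.   59.2] 2736
top square_tray 1 0.15 [241.7 163.2  78.3 110. ] 7665
top scanner 0 0.57 [242.1 164.1  79.5 108.8] 7593
top carriage 0 0.6 [245.5 190.2  50.   53.3] 2198
top carriage 1 0.42 [238.6 194.9  22.9  11.9] 47
top carriage 2 0.37 [122.3 165.7  37.2  26.8] 779
top tab_top 0 0.63 [245.1 190.4  53.4  50.1] 2292
top tab_top 1 0.22 [376.9 228.   12.2   8.2] 108
top corner 0 0.68 [244.7 192.8  49.9  53.1] 2336
top corner 1 0.46 [378.6 228.1  13.4   5.4] 102
```

View pics/c0.png

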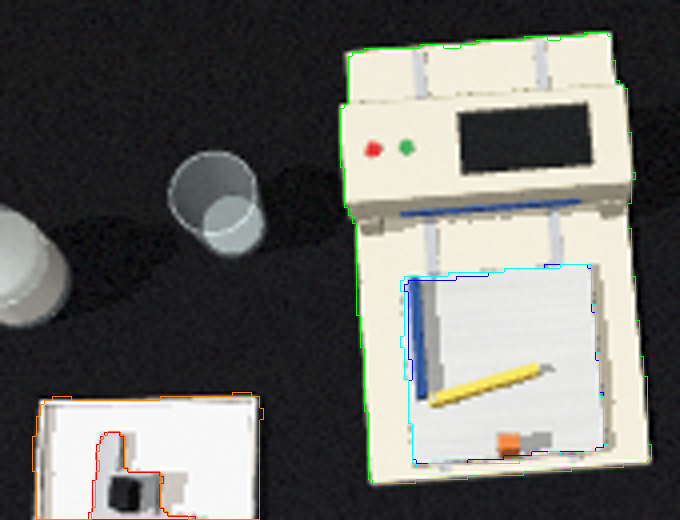

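View pics/c1.png

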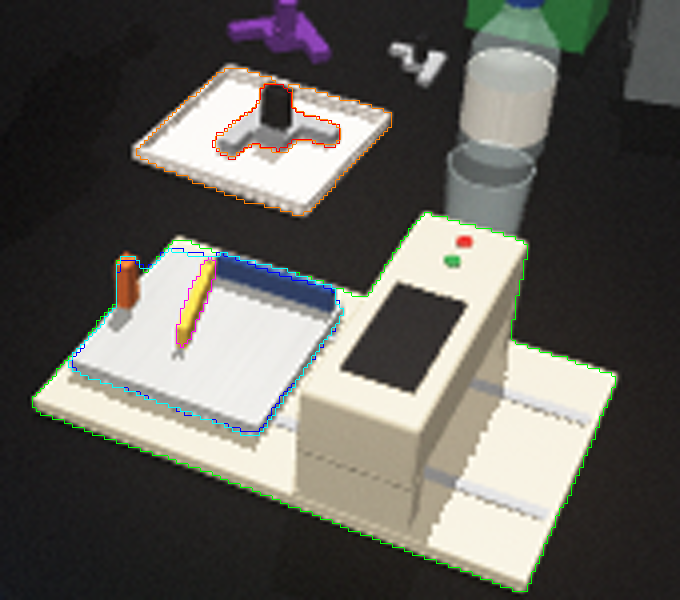

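```bash
cat >> h.py <<'E'
C={n:cal(n) for n in("scene","top")}
S=6
def render(boxes,pose,c):
    x,y,z,a=pose;ca,sa=np.cos(a),np.sin(a);m=np.zeros((384*S,512*S),np.uint8)
    for b in boxes:
        P=b@np.array([[ca,sa,0],[-sa,ca,0],[0,0,1]])+[x,y,z]
        uv=(proj(P,c)+.5)*S-.5
        cv2.fillConvexPoly(m,cv2.convexHull(np.round(uv*16).astype(np.int32)),255,shift=4)
    return cv2.resize(m,(512,384),interpolation=cv2.INTER_AREA)/255.
def fit(boxes,masks,p0,free=(0,1,3),occl={}):
    p0=np.array(p0,float);free=list(free)
    sc=np.array([5,5,5,.05])[free]
    def cost(q):
        p=p0.copy();p[free]+=q*sc
        return sum(np.abs(render(boxes,p,C[n])-m)[~occl[n] if n in occl else slice(None)].sum()/m.sum() for n,m in masks.items())
    r=minimize(cost,np.zeros(len(free)),method="Nelder-Mead",options=dict(initial_simplex=np.vstack([np.zeros(len(free)),2*np.eye(len(free))]),xatol=.01,fatol=1e-4,maxiter=250))
    p=p0.copy();p[free]+=r.x*sc;return p,r.fun
SQ=[box(-30,50,12,30,0,12),box(-30,-12,-50,30,0,12),box(-12,12,-8,8,12,48)]
BLUE=[box(0,95,0,8,0,18)];YEL=[box(-8,0,-88,0,0,18)];TAB=[box(-6,6,-8,8,-40,0)]
TRAY=[box(-85,85,-85,85,0,14)]
DECK=[box(-75,75,-75,75,-10,0)]
E
cat > fit1.py <<'E'
from h import *
D=np.load("m0.npz")
G=lambda k:{n:D[f"{n}_{k}_0"].astype(float) for n in("scene","top")}
hsv={n:cv2.cvtColor(D[n],cv2.COLOR_RGB2HSV) for n in("scene","top")}
def col(lo,hi,win):
    o={}
    for n in hsv:
        m=cv2.inRange(hsv[n],lo,hi)>0;w=np.zeros_like(m);x0,x1,y0,y1=win[n];w[y0:y1,x0:x1]=1;o[n]=(m&w).astype(float)
    return o
win=dict(scene=(225,300,165,220),top=(218,275,165,220))
ms=dict(sq=(SQ,G("square"),3),tray=(TRAY,G("square_tray"),0),deck=(DECK,G("corner"),26),
 blue=(BLUE,col((100,80,40),(130,255,255),win),26),yel=(YEL,col((20,110,80),(35,255,255),win),26),tab=(TAB,col((3,120,90),(18,255,255),win),66))
for k,(b,m,z) in ms.items():
    print(k,{n:int(v.sum()) for n,v in m.items()})
    ys,xs=np.nonzero(m["top"]);g=ray((xs.mean(),ys.mean()),z,C["top"])
    if k=="sq":g=g+[8,5,0];z=4
    if k=="blue":g=g-[47,0,0]
    if k=="yel":g=g+[0,44,0]
    best=min((fit(b,m,[g[0],g[1],z,a],(0,1,2,3)) for a in(-.15,.05)),key=lambda r:r[1])
    print("  joint",np.round(best[0],3),round(best[1],3))
    p=best[0].copy();p[2]=z
    for n in m:
        print("  ",n,*[np.round(v,3) for v in fit(b,{n:m[n]},p)])
E
python3 fit1.py
```

```text
sq {'scene': 298, 'top': 412}
  joint [ 4.75557e+02  3.30628e+02  3.20400e+00 -1.33000e-01] 0.441
   scene [ 4.74360e+02  3.28359e+02  4.00000e+00 -1.20000e-01] 0.21
   top [ 4.76221e+02  3.31256e+02  4.00000e+00 -1.37000e-01] 0.192
tray {'scene': 1138, 'top': 2736}
  joint [ 4.68536e+02  3.20717e+02 -1.97000e-01 -6.70000e-02] 0.473
   scene [ 4.68668e+02  3.20606e+02  0.00000e+00 -6.80000e-02] 0.301
   top [ 4.68781e+02  3.20679e+02  0.00000e+00 -6.70000e-02] 0.172
deck {'scene': 2018, 'top': 2336}
  joint [ 5.54256e+02  3.62010e+01  2.66800e+01 -2.00000e-03] 0.115
   scene [ 5.53641e+02  3.57410e+01  2.60000e+01 -1.00000e-02] 0.082
   top [5.5450e+02 3.6444e+01 2.6000e+01 2.0000e-03] 0.031
blue {'scene': 191, 'top': 78}
  joint [ 5.30069e+02  9.58450e+01  2.57170e+01 -4.00000e-03] 0.386
   scene [ 5.29253e+02  9.60600e+01  2.60000e+01 -2.20000e-02] 0.098
   top [ 5.31122e+02  9.59000e+01  2.60000e+01 -3.00000e-03] 0.26
yel {'scene': 95, 'top': 87}
  joint [5.3079e+02 9.2395e+01 2.8361e+01 2.1700e-01] 0.442
   scene [5.2963e+02 9.4165e+01 2.6000e+01 2.1800e-01] 0.127
   top [5.30801e+02 9.55290e+01 2.60000e+01 2.16000e-01] 0.274
tab {'scene': 71, 'top': 25}
  joint [4.85853e+02 3.58820e+01 6.70590e+01 6.00000e-02] 0.509
   scene [4.85032e+02 3.72560e+01 6.60000e+01 1.41000e-01] 0.138
   top [ 4.86011e+02  3.59420e+01  6.60000e+01 -5.20000e-02] 0.335
```

```bash
cat >> h.py <<'E'
def go(x,y,z,yaw=None,s=None):
    """tool-frame shift+turn from the measured pose; yaw = world heading of tool y axis, mod pi"""
    s=s or bot.observe();M=R.from_rotvec(s["tool_rot"]).as_matrix()
    d=M.T@(np.array([x,y,z])-s["tool_pos"])/1000
    t=0
    if yaw is not None:
        cur=np.arctan2(M[1,1],M[0,1]);t=-(yaw-cur);t=(t+np.pi/2)%np.pi-np.pi/2
    return np.round(np.r_[d,t],4)
E
python3 - <<'E'
from h import *
D=np.load("m0.npz")
m={n:D[f"{n}_scanner_0"].astype(float) for n in("scene","top")}
for w in(100,105,110):
    for pw in (20,):
        B=[box(-180,180,-110,110,0,12),box(20,100,-w,w,52,104),box(20,100,87,w,0,104),box(20,100,-w,-87,0,104),box(20,100,-w,w,12,104)]
        p,f=fit(B,m,[649,36,0,0]);print(w,np.round(p,3),round(f,4),*[np.round(fit(B,{n:m[n]},p)[0],3) for n in m])
hd=SQ[2:]
print(bot.observe()["tool_rot"],R.from_rotvec(bot.observe()["tool_rot"]).as_matrix().round(3))
print(go(475.5,330.3,130,np.pi/2-.133))
E
```

```text
100 [ 6.49337e+02  3.48670e+01  0.00000e+00 -9.00000e-03] 0.0616 [ 6.48869e+02  3.49070e+01  0.00000e+00 -1.00000e-02] [ 6.49739e+02  3.48980e+01  0.00000e+00 -1.10000e-02]
105 [ 6.49222e+02  3.50730e+01  0.00000e+00 -1.00000e-02] 0.0528 [ 6.48677e+02  3.47830e+01  0.00000e+00 -8.00000e-03] [ 6.49789e+02  3.50500e+01  0.00000e+00 -1.00000e-02]
110 [ 6.49154e+02  3.46740e+01  0.00000e+00 -9.00000e-03] 0.0486 [ 6.48728e+02  3.44830e+01  0.00000e+00 -1.10000e-02] [ 6.49844e+02  3.48660e+01  0.00000e+00 -1.10000e-02]
[5.49947106e-01 3.09305107e+00 1.59026948e-04] [[-0.939  0.345  0.   ]
 [ 0.345  0.939  0.   ]
 [-0.     0.    -1.   ]]
[-0.3325 -0.1511  0.1013 -0.2189]
```

Units first: shifts go in shares of 0.6 m and turns go in shares of pi/2 rad. So -0.3325 m / 0.6 = -0.5542, -0.3 m / 0.6 = -0.5, -0.219 rad / 1.5708 = -0.1394.

Request:
step_arm(
  plan=[
    [1,-0.055,-0.025,0.0167,-0.014],
    [1,-0.1117,-0.05,0.0333,-0.028],
    [1,-0.1667,-0.075,0.05,-0.042],
    [1,-0.2217,-0.1,0.0667,-0.056],
    [1,-0.2767,-0.1258,0.0833,-0.07],
    [1,-0.3333,-0.15,0.1,-0.0828],
    [1,-0.3883,-0.1767,0.1167,-0.0974],
    [1,-0.4433,-0.2,0.1333,-0.1114],
    [1,-0.5,-0.2267,0.15,-0.1254],
    [1,-0.5542,-0.2517,0.1683,-0.1394],
    [1,-0.5542,-0.2517,0.1683,-0.1394],
    [1,-0.5542,-0.2517,0.1683,-0.1394],
  ],
  force=80,
)

```text
time: 2.1
tool_pos: [476.0, 329.4, 130.1]
tool_rot: [-0.213, -3.134, 0.001]
contact_force: [0.1, 1.0, -0.7]
gripper_width: 1.001
finger_force: 0.0
```

```bash
python3 - <<'E'
from h import *
s=bot.observe();print(s["time"],s["tool_pos"],R.from_rotvec(s["tool_rot"]).as_matrix().round(3))
print(go(475.5,330.3,22,np.pi/2-.133))
im=bot.snapshot("top");cv2.imwrite("pics/t1.png",cv2.resize(im[150:280,80:250,::-1],None,fx=4,fy=4,interpolation=cv2.INTER_CUBIC))
E
```

```text
2.1 [476.04743477 329.42673933 130.0579803 ] [[-0.991  0.135 -0.   ]
 [ 0.135  0.991 -0.   ]
 [ 0.    -0.    -1.   ]]
[ 0.0006  0.0008  0.1081 -0.0025]
```

Converted, 0.107 m / 0.6 = 0.1783, 0.0008 m / 0.6 = 0.0013, -0.002 rad / 1.5708 = -0.0013.

Request:
step_arm(
  plan=[
    [1,0,0.0013,0.05,-0.0013],
    [1,0,0.0013,0.1,-0.0013],
    [1,0,0.0013,0.1333,-0.0013],
    [1,0,0.0013,0.1667,-0.0013],
    [1,0,0.0013,0.1783,-0.0013],
    [1,0,0.0013,0.1783,-0.0013],
    [0.2,0,0.0013,0.1783,-0.0013],
    [-0.2,0,0.0013,0.1783,-0.0013],
    [-0.4,0,0.0013,0.1783,-0.0013],
    [-0.6,0,0.0013,0.1783,-0.0013],
    [-0.8,0,0.0013,0.1783,-0.0013],
    [-1,0,0.0013,0.1783,-0.0013],
  ],
)

```text
time: 3.35
tool_pos: [476.0, 331.4, 24.0]
tool_rot: [0.206, 3.134, 0.001]
contact_force: [-0.8, -0.4, 5.9]
gripper_width: 0.174
finger_force: 79.2
```

Request:
step_arm(
  plan=[
    [-1,0,0,0,0],
    [-1,0,0,0,0],
    [-1,0,0,0,0],
    [-1,0,0,0,0],
    [-1,0,0,0,0],
    [-1,0,0,0,0],
  ],
)

```text
time: 3.95
tool_pos: [476.0, 331.4, 24.0]
tool_rot: [0.206, 3.134, 0.001]
contact_force: [-0.9, -1.0, 5.2]
gripper_width: 0.175
finger_force: 79.2
```

Converted, -0.106 m / 0.6 = -0.1767, -0.01 m / 0.6 = -0.0167.

Request:
step_arm(
  plan=[
    [-1,0,0,-0.0167,0],
    [-1,0,0,-0.0333,0],
    [-1,0,0,-0.0667,0],
    [-1,0,0,-0.1,0],
    [-1,0,0,-0.1333,0],
    [-1,0,0,-0.1667,0],
    [-1,0,0,-0.1767,0],
    [-1,0,0,-0.1767,0],
  ],
)

```text
time: 4.75
tool_pos: [476.0, 331.5, 130.4]
tool_rot: [0.205, 3.133, 0.002]
contact_force: [0.0, -0.1, -3.2]
gripper_width: 0.168
finger_force: 78.2
```

```bash
python3 - <<'E'
from h import *
s=bot.observe();print(s["tool_pos"],s["contact_force"],s["torque"],s["gripper_width"])
print(go(480,70,130,np.pi/2-.01));print(go(591,59,130,np.pi/2-.01))
D={n:bot.snapshot(n) for n in C}
for n in C:
    for r in bot.silhouettes("square",n)[:3]:
        print(n,round(r["p"],2),np.round(r["bbox"],1))
        if r["bbox"][0]>120 and n=="top" or n=="scene" and r["bbox"][0]<300:print(fit(SQ,{n:r["region"].astype(float)},[476,331,110,-.131],(0,1)))
im=D["scene"];cv2.imwrite("pics/s2.png",cv2.resize(im[40:190,190:360,::-1],None,fx=4,fy=4,interpolation=cv2.INTER_CUBIC))
E
```

```text
[476.02574351 331.47551763 130.39358383] [ 0.02138259 -0.10798001 -3.20067448] [ 0.04293884 -0.01861301  0.01603513] 0.16843121461100094
[-0.0381 -0.2587  0.     -0.121 ]
[-1.496e-01 -2.551e-01  2.000e-04 -1.210e-01]
scene 0.61 [283.5 115.6  34.7   8. ]
(array([ 4.77967747e+02,  3.25132911e+02,  1.10000000e+02, -1.31000000e-01]), np.float64(0.5676839156715318))
scene 0.52 [284.6 122.7  13.9   8.6]
(array([-1.41329688e+03,  1.90316797e+03,  1.10000000e+02, -1.31000000e-01]), np.float64(1.0))
scene 0.51 [314.3 124.2  10.   10.9]
top 0.64 [ 94.1 252.8  15.   18.1]
top 0.46 [155.7 228.6  13.3   5.4]
(array([ 4.79998833e+02,  3.27509933e+02,  1.10000000e+02, -1.31000000e-01]), np.float64(9.773655103066867))
```

View pics/s2.png

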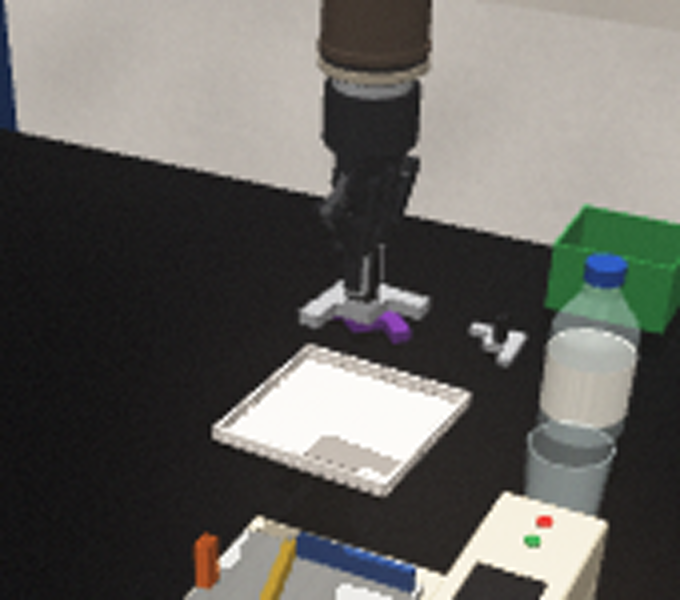

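The square hangs level in the fingers, at crop pixel (365,305), and the tray is empty. Next I carry it over to the scanner.

Converted, -0.2587 m / 0.6 = -0.4312, -0.25 m / 0.6 = -0.4167, -0.121 rad / 1.5708 = -0.077.

Request:
step_arm(
  plan=[
    [-1,-0.005,-0.0333,0,-0.0064],
    [-1,-0.0117,-0.0767,0,-0.014],
    [-1,-0.0183,-0.12,0,-0.0216],
    [-1,-0.025,-0.1667,0,-0.0293],
    [-1,-0.0317,-0.2133,0,-0.0369],
    [-1,-0.0383,-0.26,0,-0.0446],
    [-1,-0.045,-0.3067,0,-0.0522],
    [-1,-0.0517,-0.35,0,-0.0598],
    [-1,-0.0583,-0.3917,0,-0.0688],
    [-1,-0.0633,-0.4167,0,-0.077],
    [-1,-0.0633,-0.4312,0,-0.077],
    [-1,-0.0633,-0.4312,0,-0.077],
  ],
)

```text
time: 6.15
tool_pos: [479.0, 68.6, 128.8]
tool_rot: [-0.019, -3.14, 0.001]
contact_force: [-0.2, 0.3, -3.5]
gripper_width: 0.174
finger_force: 78.3
```

```bash
python3 - <<'E'
from h import *
print(go(591,57,130,np.pi/2-.01),go(591,57,49,np.pi/2-.01))
E
```

```text
[-0.1121 -0.0103 -0.0013 -0.002 ] [-0.1122 -0.0103  0.0797 -0.002 ]
```

Converted, -0.1122 m / 0.6 = -0.187, -0.0103 m / 0.6 = -0.0172, -0.002 rad / 1.5708 = -0.0013.

Request:
step_arm(
  plan=[
    [-1,-0.025,-0.0017,0,0],
    [-1,-0.0667,-0.0067,0,0],
    [-1,-0.1083,-0.01,0,0],
    [-1,-0.15,-0.0133,0,-0.0013],
    [-1,-0.175,-0.0158,0,-0.0013],
    [-1,-0.187,-0.0172,0,-0.0013],
    [-1,-0.187,-0.0172,0.025,-0.0013],
    [-1,-0.187,-0.0172,0.05,-0.0013],
    [-1,-0.187,-0.0172,0.075,-0.0013],
    [-1,-0.187,-0.0172,0.0917,-0.0013],
    [-1,-0.187,-0.0172,0.1,-0.0013],
    [-1,-0.187,-0.0172,0.1,-0.0013],
  ],
)

```text
time: 7.35
tool_pos: [591.0, 58.7, 68.8]
tool_rot: [-0.012, -3.14, -0.0]
contact_force: [-0.7, 0.3, -2.4]
gripper_width: 0.172
finger_force: 78.3
```

```bash
python3 - <<'E'
from h import *
s=bot.observe();print(s["tool_pos"],s["contact_force"])
print(go(591,57,49,np.pi/2-.01))
im=bot.snapshot("scene");cv2.imwrite("pics/s3.png",cv2.resize(im[130:250,210:370,::-1],None,fx=5,fy=5,interpolation=cv2.INTER_CUBIC))
E
```

```text
[591.04742974  58.73630046  68.77455876] [-0.65412045  0.28037239 -2.37434409]
[ 0.     -0.0017  0.0198  0.0026]
```

View pics/s3.png

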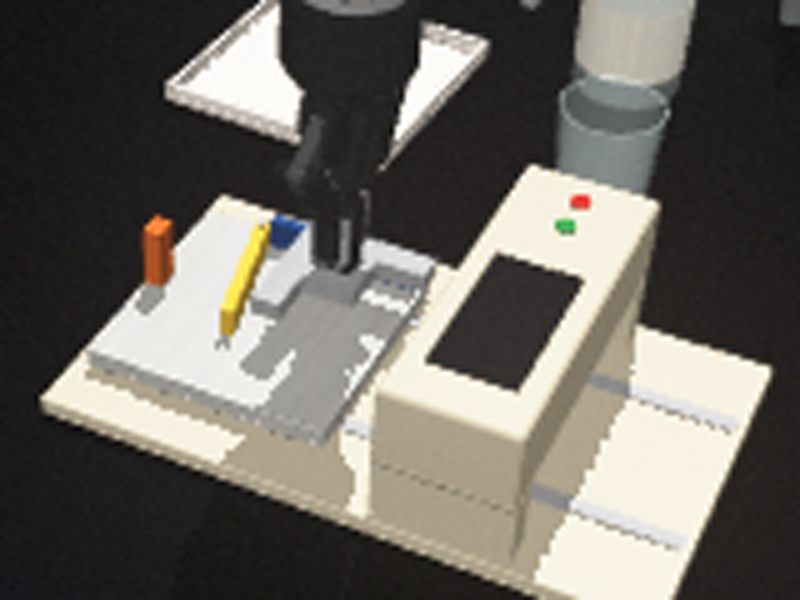

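Converted, 0.024 m / 0.6 = 0.04, 0.021 m / 0.6 = 0.035, 0.003 rad / 1.5708 = 0.0019.

Request:
step_arm(
  plan=[
    [-1,0,0,0.0167,0.0019],
    [-1,0,0,0.0283,0.0019],
    [-1,0,0,0.0333,0.0019],
    [-1,0,0,0.0333,0.0019],
    [-1,0.0083,0,0.0333,0.0019],
    [-1,0.0167,0,0.0333,0.0019],
    [-1,0.0233,0,0.0333,0.0019],
    [-1,0.03,0,0.0333,0.0019],
    [-1,0.035,0,0.0333,0.0019],
    [-1,0.04,0,0.0333,0.0019],
    [-1,0.04,0,0.0333,0.0019],
    [-1,0.04,0,0.0333,0.0019],
  ],
)

```text
time: 8.6
tool_pos: [567.3, 58.7, 49.3]
tool_rot: [-0.017, -3.141, -0.0]
contact_force: [1.2, 0.4, -2.4]
gripper_width: 0.175
finger_force: 78.4
```

Converted, 0.004 m / 0.6 = 0.0067, 0.003 m / 0.6 = 0.005.

Request:
step_arm(
  plan=[
    [-1,0.0017,0.0017,0,0],
    [-1,0.0033,0.0033,0,0],
    [-1,0.005,0.005,0,0],
    [-1,0.0067,0.0067,0,0],
    [-1,0.0067,0.0067,0,0],
    [-1,0.0067,0.0067,0,0],
  ],
)

```text
time: 9.2
tool_pos: [563.5, 62.8, 49.3]
tool_rot: [-0.017, -3.141, -0.0]
contact_force: [2.0, -0.7, -3.2]
gripper_width: 0.173
finger_force: 78.4
```

Converted, 0.002 m / 0.6 = 0.0033, 0.0015 m / 0.6 = 0.0025.

Request:
step_arm(
  plan=[
    [-1,0.0008,0.0008,0,0],
    [-1,0.0017,0.0017,0,0],
    [-1,0.0025,0.0025,0,0],
    [-1,0.0033,0.0033,0,0],
    [-1,0.0033,0.0033,0,0],
  ],
)

```text
time: 9.7
tool_pos: [561.6, 64.5, 49.3]
tool_rot: [0.017, 3.142, -0.0]
contact_force: [3.5, -2.4, -2.4]
gripper_width: 0.171
finger_force: 78.3
```

Converted, 0.001 m / 0.6 = 0.0017, 0.0006 m / 0.6 = 0.001.

Request:
step_arm(
  plan=[
    [-1,0.0008,0.0005,0,0],
    [-1,0.0017,0.001,0,0],
    [-1,0.0017,0.0017,0,0],
    [-1,0.0017,0.0017,0,0],
  ],
)

```text
time: 10.1
tool_pos: [560.6, 65.7, 49.3]
tool_rot: [-0.017, -3.141, -0.0]
contact_force: [2.7, -1.3, -2.5]
gripper_width: 0.174
finger_force: 78.3
```

Converted, 0.001 m / 0.6 = 0.0017, 0.0005 m / 0.6 = 0.0008.

Request:
step_arm(
  plan=[
    [-1,0.0008,0.0008,0,0],
    [-1,0.0017,0.0017,0,0],
    [-1,0.0017,0.0017,0,0],
    [-1,0.0017,0.0017,0,0],
  ],
)

```text
time: 10.5
tool_pos: [560.3, 66.2, 49.4]
tool_rot: [0.018, 3.14, -0.0]
contact_force: [4.4, -3.0, -3.7]
gripper_width: 0.173
finger_force: 78.2
```

Converted, 0.001 m / 0.6 = 0.0017, 0.0005 m / 0.6 = 0.0008.

Request:
step_arm(
  plan=[
    [-1,0.0008,0.0008,0,0],
    [-1,0.0017,0.0017,0,0],
    [-1,0.0017,0.0017,0,0],
    [-1,0.0017,0.0017,0,0],
  ],
)

```text
time: 10.9
tool_pos: [560.2, 66.3, 49.6]
tool_rot: [0.019, 3.139, -0.002]
contact_force: [7.3, -5.8, -4.8]
gripper_width: 0.173
finger_force: 78.0
```

Converted, 0.001 m / 0.6 = 0.0017, 0.0005 m / 0.6 = 0.0008.

Request:
step_arm(
  plan=[
    [-1,0.0008,0.0008,0,0],
    [-1,0.0017,0.0017,0,0],
    [-1,0.0017,0.0017,0,0],
    [-1,0.0017,0.0017,0,0],
    [-1,0.0017,0.0017,0,0],
    [-1,0.0017,0.0017,0,0],
    [-1,0.0017,0.0017,0,0],
    [-1,0.0017,0.0017,0,0],
    [-1,0.0017,0.0017,0,0],
    [-1,0.0017,0.0017,0,0],
    [-1,0.0017,0.0017,0,0],
    [-1,0.0017,0.0017,0,0],
  ],
)

```text
time: 12.1
tool_pos: [560.0, 66.3, 49.7]
tool_rot: [0.021, 3.137, -0.003]
contact_force: [9.5, -7.7, -6.4]
gripper_width: 0.177
finger_force: 78.0
```

```bash
python3 - <<'E'
from h import *
s=bot.observe();M=R.from_rotvec(s["tool_rot"]).as_matrix();print(s["tool_pos"],s["contact_force"],s["torque"],M.round(4))
im=bot.snapshot("top");bot.snapshot("scene")
for n in C:
  for t in ("yellow_face","square"):
    for r in bot.silhouettes(t,n)[:2]:
        print(n,t,round(r["p"],2),np.round(r["bbox"],1))
        if t=="yellow_face" and r["p"]>.3:print(fit(YEL,{n:r["region"].astype(float)},[530.5,96,26,0],(0,1,3)))
cv2.imwrite("pics/t4.png",cv2.resize(im[155:225,205:305,::-1],None,fx=8,fy=8,interpolation=cv2.INTER_CUBIC))
E
```

```text
[560.0399554   66.31014489  49.69226857] [ 9.54680023 -7.71347937 -6.41390097] [-1.98594944 -2.33249231  0.15228826] [[-0.9999  0.0131  0.0041]
 [ 0.0131  0.9999 -0.0019]
 [-0.0042 -0.0018 -1.    ]]
scene yellow_face 0.68 [275.4 149.7  67.2  35.2]
(array([4.78796899e+02, 1.36734170e+02, 2.60000000e+01, 4.77510587e-01]), np.float64(1.0828404289892752))
scene yellow_face 0.57 [253.4 310.9  67.9  66.8]
(array([4.78796899e+02, 1.36734170e+02, 2.60000000e+01, 4.77510587e-01]), np.float64(1.0202281519690506))
scene square 0.7 [269.9 182.1  35.5  23.4]
scene square 0.62 [128.8 267.4  14.7  26.9]
top square 0.64 [ 97.8 249.   23.2  34.2]
top square 0.57 [ 96.4 208.7  18.   20.4]
```

View pics/t4.png

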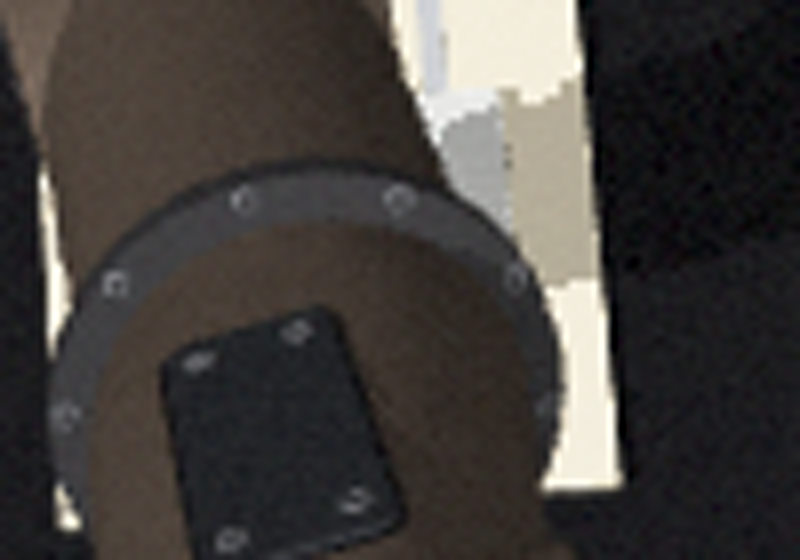

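```bash
python3 - <<'E'
from h import *
im=bot.snapshot("scene")
h=cv2.cvtColor(im,cv2.COLOR_RGB2HSV)
def cm(lo,hi):
    m=cv2.inRange(h,lo,hi).astype(float)/255;w=np.zeros_like(m);w[165:220,225:300]=1;return m*w
m=cm((20,110,60),(35,255,255));print(m.sum(),[np.round(v,3) for v in fit(YEL,{"scene":m},[529.6,95.5,26,0])])
cv2.imwrite("pics/s4.png",cv2.resize(im[155:220,225:310,::-1],None,fx=9,fy=9,interpolation=cv2.INTER_CUBIC))
E
```

```text
71.0 [array([5.23561e+02, 9.58990e+01, 2.60000e+01, 6.20000e-02]), np.float64(0.78)]
```

View pics/s4.png

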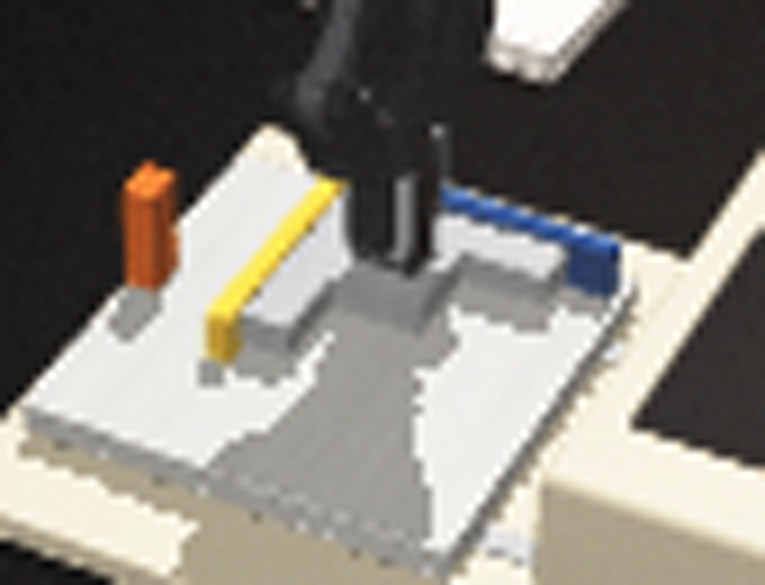

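Converted, -0.082 m / 0.6 = -0.1367, -0.006 m / 0.6 = -0.01.

Request:
step_arm(
  plan=[
    [-1,-0.0033,-0.0033,0,0],
    [-1,-0.0067,-0.0067,0,0],
    [-1,-0.0117,-0.01,-0.0017,0],
    [-1,-0.015,-0.0117,-0.0067,0],
    [-1,-0.015,-0.0117,-0.02,0],
    [-1,-0.015,-0.0117,-0.0417,0],
    [-1,-0.015,-0.0117,-0.07,0],
    [-1,-0.015,-0.0117,-0.1,0],
    [-1,-0.015,-0.0117,-0.1267,0],
    [-1,-0.015,-0.0117,-0.1367,0],
    [-1,-0.015,-0.0117,-0.1367,0],
  ],
)

```text
time: 13.55
tool_pos: [567.2, 61.8, 132.8]
tool_rot: [0.017, 3.139, 0.001]
contact_force: [0.4, -0.1, -3.4]
gripper_width: 0.175
finger_force: 78.9
```

```bash
python3 - <<'E'
from h import *
s=bot.observe();print(s["tool_pos"],s["contact_force"],R.from_rotvec(s["tool_rot"]).as_matrix().round(4))
print(go(480,75,130,np.pi/2-.01))
im=bot.snapshot("scene")
h=cv2.cvtColor(im,cv2.COLOR_RGB2HSV);m=cv2.inRange(h,(20,110,60),(35,255,255)).astype(float)/255;w=np.zeros_like(m);w[165:220,225:300]=1;m=m*w
print(m.sum(),fit(YEL,{"scene":m},[529.6,95.5,26,0]))
E
```

```text
[567.21436417  61.75921175 132.76315014] [ 0.42504351 -0.14029562 -3.43235781] [[-9.999e-01  1.070e-02  2.300e-03]
 [ 1.070e-02  9.999e-01  6.000e-04]
 [-2.300e-03  6.000e-04 -1.000e+00]]
[ 0.0874  0.0123  0.0026 -0.0007]
117.0 (array([ 5.29175576e+02,  9.59250101e+01,  2.60000000e+01, -4.24723544e-03]), np.float64(0.13504273504273506))
```

Converted, 0.165 m / 0.6 = 0.275, 0.01 m / 0.6 = 0.0167.

Request:
step_arm(
  plan=[
    [-1,0.025,0.0033,0,0],
    [-1,0.0583,0.0083,0,0],
    [-1,0.0917,0.0133,0,0],
    [-1,0.125,0.0167,0,0],
    [-1,0.145,0.0333,0,0],
    [-1,0.1458,0.0667,0,0],
    [-1,0.1458,0.1083,0,0],
    [-1,0.1458,0.15,0,0],
    [-1,0.1458,0.1917,0,0],
    [-1,0.1458,0.2333,0,0],
    [-1,0.1458,0.2667,0,0],
    [-1,0.1458,0.275,0,0],
  ],
)

```text
time: 14.8
tool_pos: [480.3, 231.1, 130.9]
tool_rot: [-0.011, -3.141, -0.002]
contact_force: [0.4, -0.4, -2.2]
gripper_width: 0.174
finger_force: 78.9
```

```bash
python3 - <<'E'
from h import *
print(go(468,324,130,np.pi/2-.067),go(468,324,32,np.pi/2-.067))
E
```

```text
[0.013  0.0928 0.001  0.06  ] [0.0129 0.0927 0.099  0.06  ]
```

Converted, 0.099 m / 0.6 = 0.165, 0.013 m / 0.6 = 0.0217, 0.06 rad / 1.5708 = 0.0382.

Request:
step_arm(
  plan=[
    [-1,0.005,0.025,0,0.0064],
    [-1,0.01,0.0667,0,0.0191],
    [-1,0.0167,0.1083,0,0.0286],
    [-1,0.0217,0.1417,0,0.0382],
    [-1,0.0217,0.1542,0,0.0382],
    [-1,0.0217,0.1542,0.025,0.0382],
    [-1,0.0217,0.1542,0.0583,0.0382],
    [-1,0.0217,0.1542,0.0917,0.0382],
    [-1,0.0217,0.1542,0.125,0.0382],
    [-1,0.0217,0.1542,0.15,0.0382],
    [-1,0.0217,0.1542,0.1617,0.0382],
    [-1,0.0217,0.1542,0.165,0.0382],
  ],
)

```text
time: 16.0
tool_pos: [468.9, 319.0, 31.6]
tool_rot: [-0.112, -3.139, 0.002]
contact_force: [-0.1, -1.0, -3.6]
gripper_width: 0.171
finger_force: 79.1
```

Converted, 0.005 m / 0.6 = 0.0083, 0.002 m / 0.6 = 0.0033.

Request:
step_arm(
  plan=[
    [-1,0,0,0,0],
    [-1,0,0,0.0017,0],
    [-1,0,0,0.0033,0],
    [-1,0,0,0.005,0],
    [-1,0,0,0.0067,0],
    [-1,0,0,0.0083,0],
    [-1,0,0,0.0083,0],
  ],
)

```text
time: 16.7
tool_pos: [468.8, 320.1, 27.2]
tool_rot: [-0.111, -3.139, 0.0]
contact_force: [-0.2, -0.3, -1.8]
gripper_width: 0.174
finger_force: 79.1
```

Converted, 0.002 m / 0.6 = 0.0033, 0.0014 m / 0.6 = 0.0023.

Request:
step_arm(
  plan=[
    [-1,0,0,0.0012,0],
    [-1,0,0,0.0023,0],
    [-1,0,0,0.0033,0],
    [-1,0,0,0.0033,0],
    [-1,0,0,0.0033,0],
  ],
)

```text
time: 17.2
tool_pos: [468.9, 320.1, 25.3]
tool_rot: [-0.111, -3.14, -0.0]
contact_force: [0.3, 0.3, -3.5]
gripper_width: 0.173
finger_force: 79.1
```

Converted, 0.001 m / 0.6 = 0.0017, 0.0005 m / 0.6 = 0.0008.

Request:
step_arm(
  plan=[
    [-1,0,0,0.0008,0],
    [-1,0,0,0.0017,0],
    [-1,0,0,0.0017,0],
    [-1,0,0,0.0017,0],
  ],
)

```text
time: 17.6
tool_pos: [468.9, 320.1, 24.3]
tool_rot: [-0.111, -3.14, -0.0]
contact_force: [-0.5, 0.0, -3.6]
gripper_width: 0.167
finger_force: 79.1
```

Request:
step_arm(
  plan=[
    [-1,0,0,0.0008,0],
    [-1,0,0,0.0017,0],
    [-1,0,0,0.0017,0],
    [-1,0,0,0.0017,0],
  ],
)

```text
time: 18.0
tool_pos: [469.0, 320.1, 24.0]
tool_rot: [0.111, 3.139, 0.0]
contact_force: [-2.4, -1.2, 7.1]
gripper_width: 0.17
finger_force: 80.4
```

Converted, 0.0007 m / 0.6 = 0.0012, 0.0004 m / 0.6 = 0.0007.

Request:
step_arm(
  plan=[
    [-1,0,0,0.0007,0],
    [-1,0,0,0.0012,0],
    [-1,0,0,0.0012,0],
    [-1,0,0,0.0012,0],
  ],
)

```text
time: 18.4
tool_pos: [469.0, 320.1, 23.9]
tool_rot: [0.112, 3.139, 0.001]
contact_force: [-4.7, -3.1, 15.4]
gripper_width: 0.171
finger_force: 81.6
```

Contact on the tray floor. Open slowly, easing the pressure, then lift.

Converted, -0.001 m / 0.6 = -0.0017, -0.0008 m / 0.6 = -0.0013.

Request:
step_arm(
  plan=[
    [-1,0,0,-0.0013,0],
    [-1,0,0,-0.0017,0],
    [-0.6,0,0,-0.0017,0],
    [-0.4,0,0,-0.0017,0],
    [-0.2,0,0,-0.0017,0],
    [0,0,0,-0.0017,0],
    [0.2,0,0,-0.0017,0],
    [0.3,0,0,-0.0017,0],
    [0.3,0,0,-0.0017,0],
    [0.3,0,0,-0.0017,0],
  ],
)

```text
time: 19.4
tool_pos: [469.0, 320.1, 23.6]
tool_rot: [0.111, 3.14, 0.0]
contact_force: [-0.1, -0.3, 0.9]
gripper_width: 0.654
finger_force: 0.0
```

Converted, -0.11 m / 0.6 = -0.1833, -0.1 m / 0.6 = -0.1667.

Request:
step_arm(
  plan=[
    [0.3,0,0,-0.0083,0],
    [0.3,0,0,-0.025,0],
    [0.3,0,0,-0.05,0],
    [0.3,0,0,-0.0833,0],
    [0.3,0,0,-0.125,0],
    [0.3,0,0,-0.1667,0],
    [0,0,0,-0.1833,0],
    [-0.5,0,0,-0.1833,0],
    [-1,0,0,-0.1833,0],
    [-1,0,0,-0.1833,0],
  ],
)

```text
time: 20.4
tool_pos: [468.3, 319.6, 132.4]
tool_rot: [-0.111, -3.138, 0.002]
contact_force: [0.1, 0.6, -0.1]
gripper_width: 0.009
finger_force: 0.0
```

```bash
python3 - <<'E'
from h import *
s=bot.observe();print(s["tool_pos"],s["contact_force"],s["gripper_width"])
for n in C:
    im=bot.snapshot(n)
    for r in bot.silhouettes("square",n)[:3]:
        if (n=="scene" and 260<r["bbox"][0]<295 and r["bbox"][1]>128) or (n=="top" and 130<r["bbox"][0]<190):print(n,r["p"],fit(SQ,{n:r["region"].astype(float)},[469,320,4,-.07]))
    if n=="scene":cv2.imwrite("pics/s5.png",cv2.resize(im[50:230,215:375,::-1],None,fx=3.3,fy=3.3,interpolation=cv2.INTER_CUBIC))
print(go(448,37,130,np.pi/2-.01))
E
```

```text
[468.27308055 319.61007628 132.44437894] [ 0.06345514  0.63064898 -0.11922925] 0.009318360264018622
scene 0.75 (array([ 4.67682938e+02,  3.15829484e+02,  4.00000000e+00, -1.03579002e-01]), np.float64(0.2904247413251015))
[ 0.0005 -0.2836  0.0031 -0.0608]
```

View pics/s5.png

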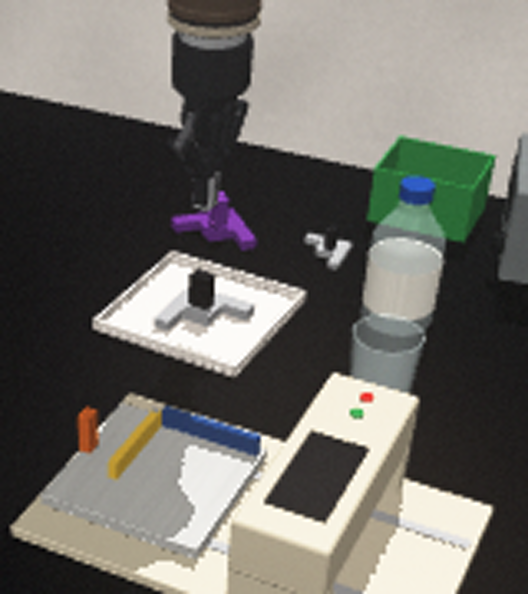

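Converted, -0.283 m / 0.6 = -0.4717, -0.27 m / 0.6 = -0.45, -0.01 rad / 1.5708 = -0.0064.

Request:
step_arm(
  plan=[
    [-1,0,-0.0333,0,-0.0064],
    [-1,0,-0.075,0,-0.0127],
    [-1,0,-0.1167,0,-0.0191],
    [-1,0,-0.1667,0,-0.0255],
    [-1,0,-0.2167,0,-0.0318],
    [-1,0,-0.2667,0,-0.0382],
    [-1,0,-0.3167,0,-0.0382],
    [-1,0,-0.3667,0,-0.0382],
    [-1,0,-0.4167,0,-0.0382],
    [-1,0,-0.45,0,-0.0382],
    [-1,0,-0.4717,0,-0.0382],
    [-1,0,-0.4717,0,-0.0382],
  ],
)

```text
time: 21.8
tool_pos: [448.7, 36.3, 133.5]
tool_rot: [-0.021, -3.141, 0.001]
contact_force: [-0.3, 0.4, -0.4]
gripper_width: 0.003
finger_force: 0.0
```

```bash
python3 - <<'E'
from h import *
print(go(450,36.5,44,np.pi/2-.01),go(465,36.3,44,np.pi/2-.01))
E
```

```text
[-0.0013  0.0003  0.0895 -0.0036] [-0.0163  0.0003  0.0895 -0.0036]
```

Converted, 0.0895 m / 0.6 = 0.1492, -0.021 m / 0.6 = -0.035.

Request:
step_arm(
  plan=[
    [-1,0,0,0.0333,0],
    [-1,0,0,0.075,0],
    [-1,0,0,0.1167,0],
    [-1,0,0,0.1417,0],
    [-1,0,0,0.1492,0],
    [-1,0,0,0.1492,0],
    [-1,-0.0083,0,0.1492,0],
    [-1,-0.0167,0,0.1492,0],
    [-1,-0.025,0,0.1492,0],
    [-1,-0.03,0,0.1492,0],
    [-1,-0.035,0,0.1492,0],
    [-1,-0.04,0,0.1492,0],
  ],
)

```text
time: 23.0
tool_pos: [472.5, 37.5, 44.1]
tool_rot: [-0.017, -3.141, -0.0]
contact_force: [-2.6, 0.1, 2.1]
gripper_width: -0.0
finger_force: 1.1
```

Converted, -0.078 m / 0.6 = -0.13, -0.073 m / 0.6 = -0.1217.

Request:
step_arm(
  plan=[
    [-1,-0.0083,0,0,0],
    [-1,-0.0183,0,0,0],
    [-1,-0.03,0,0,0],
    [-1,-0.0417,0,0,0],
    [-1,-0.0533,0,0,0],
    [-1,-0.065,0,0,0],
    [-1,-0.0767,0,0,0],
    [-1,-0.0883,0,0,0],
    [-1,-0.1,0,0,0],
    [-1,-0.1117,0,0,0],
    [-1,-0.1217,0,0,0],
    [-1,-0.13,0,0,0],
  ],
)

```text
time: 24.2
tool_pos: [551.4, 36.7, 44.1]
tool_rot: [0.017, 3.141, 0.0]
contact_force: [-2.5, -0.1, 0.3]
gripper_width: -0.001
finger_force: 1.1
```

Converted, -0.045 m / 0.6 = -0.075, -0.044 m / 0.6 = -0.0733.

Request:
step_arm(
  plan=[
    [-1,-0.01,0,0,0],
    [-1,-0.02,0,0,0],
    [-1,-0.03,0,0,0],
    [-1,-0.04,0,0,0],
    [-1,-0.0483,0,0,0],
    [-1,-0.055,0,0,0],
    [-1,-0.06,0,0,0],
    [-1,-0.065,0,0,0],
    [-1,-0.0683,0,0,0],
    [-1,-0.0717,0,0,0],
    [-1,-0.0733,0,0,0],
    [-1,-0.075,0,0,0],
  ],
)

```text
time: 25.4
tool_pos: [595.9, 36.2, 44.1]
tool_rot: [-0.017, -3.142, -0.0]
contact_force: [-1.3, 0.0, -0.7]
gripper_width: -0.004
finger_force: 1.0
```

Converted, -0.004 m / 0.6 = -0.0067, -0.003 m / 0.6 = -0.005.

Request:
step_arm(
  plan=[
    [-1,-0.0017,0,0,0],
    [-1,-0.0033,0,0,0],
    [-1,-0.005,0,0,0],
    [-1,-0.0067,0,0,0],
    [-1,-0.0067,0,0,0],
  ],
)

```text
time: 25.9
tool_pos: [598.5, 36.2, 44.1]
tool_rot: [-0.017, -3.139, 0.0]
contact_force: [-7.6, 0.3, 4.9]
gripper_width: -0.001
finger_force: 3.7
```

Hard stop at x = 598.5, exactly as expected. Press slightly, hold, then back off and rise.

Converted, 0.18 m / 0.6 = 0.3, -0.001 m / 0.6 = -0.0017.

Request:
step_arm(
  plan=[
    [-1,-0.0017,0,0,0],
    [-1,-0.0017,0,0,0],
    [-1,-0.0017,0,0,0],
    [-1,0.0083,0,0,0],
    [-1,0.025,0,0,0],
    [-1,0.05,0,0,0],
    [-1,0.075,0,-0.0167,0],
    [-1,0.1,0,-0.0667,0],
    [-1,0.125,0,-0.1333,0],
    [-1,0.1667,0,-0.2,0],
    [-1,0.2333,0,-0.2333,0],
    [-1,0.3,0,-0.2333,0],
  ],
)

```text
time: 27.1
tool_pos: [420.7, 38.4, 186.9]
tool_rot: [0.018, 3.135, 0.002]
contact_force: [0.4, 0.3, 0.3]
gripper_width: -0.001
finger_force: 0.0
```

```bash
python3 - <<'E'
from h import *
im=bot.snapshot("scene");h=cv2.cvtColor(im,cv2.COLOR_RGB2HSV)
print(bot.observe()["tool_pos"])
m=cv2.inRange(h,(3,120,90),(18,255,255)).astype(float)/255;w=np.zeros_like(m);w[160:240,225:330]=1;m=m*w
print("tab",m.sum(),fit(TAB,{"scene":m},[615,35.5,66,-.01],(0,1)))
cv2.imwrite("pics/s6.png",cv2.resize(im[110:260,210:380,::-1],None,fx=4,fy=4,interpolation=cv2.INTER_CUBIC))
E
```

```text
[412.31540577  37.67524413 184.529374  ]
tab 75.0 (array([ 6.15322952e+02,  3.39508133e+01,  6.60000000e+01, -1.00000000e-02]), np.float64(0.23738562091503268))
```

View pics/s6.png

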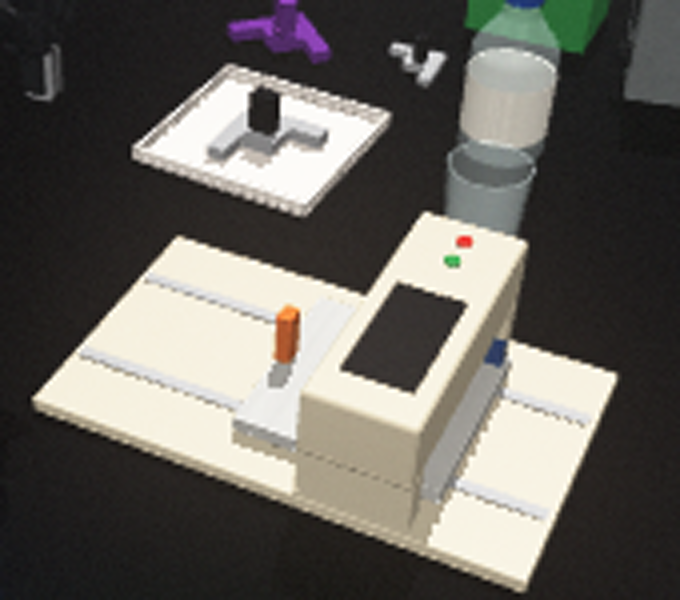

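The carriage is under the head, with the tab at crop pixel (287,335), or x ≈ 615.3 mm against about 485.3 at the start. The square lies flat in its tray at (265,130).

```bash
python3 -c "
from station import bot
print(bot.hand_in())"
```

```text
the job is handed in; nothing more can be done
None
```

The job is handed in and no verdict came back. The square was pressed into the corner for over a second (about 8–9 N on each fence) and laid flat back in the white tray. The carriage went to its hard stop, about 130 mm in; the yellow fence measured about 0.006 rad from square before the slide and was hidden under the head afterwards.

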